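Index the paint carousel and stand the fallen bottle in its place

TASK

Turn the paint carousel (it has a black handle bar on top) one click anticlockwise, seen from above, so that its empty place comes to the red pointer. Then stand the fallen orange bottle upright, cap up, in the middle of that empty place. Leave the other five bottles standing on the carousel and do not knock over or shift the water jar and the blue cup.

Things in the scene. Friction and masses are not known exactly. Their poses are not given: they have to be found in the camera images.
- carousel_base: Fixed round grey foot (270 mm across) of the paint carousel. Origin on its axis at table height; its -x axis points roughly to the robot's left, where a red pointer block (about 18 mm wide) sticks out from under the deck to 176 mm from the axis, 36 mm high. z up.
- carousel (a joint): Deck angle, rad, growing anticlockwise from above. A spring plunger clicks every 60 degrees (-1.047, 0, 1.047, 2.094); turning it slowly takes 0.2 to 0.4 N m, and when let go the deck pulls itself into the nearest click. Starts at about 0; at 1.047 the empty place is at the red pointer. The deck: white disc, 290 mm across, top 36 mm above the table, six places 105 mm from the axis.
- handle (a point): Centre of the black handle bar, on the carousel's axis, 171.5 mm above the table, on a post 28 mm thick. The bar is 80 mm long (this point's x axis), 14 mm thick (y) and 35 mm tall (154 to 189 mm above the table). It turns with the deck: its x axis is the foot's x axis turned by the joint value.
- empty_place (a point): Centre of the one empty place, a grey spot 68 mm across on the deck's top, 36 mm above the table. Turns with the deck.
- front_mark (a point): Fixed point over the red pointer's inner end, 105 mm from the axis at the height of the deck's top: where empty_place must come.
- orange_bottle: Orange square-section paint bottle with a white cap, lying on the table left of the carousel, cap pointing away from the robot. Body 48 x 48 x 78 mm, then a cap 26 mm across up to 102 mm; 110 to 230 g. Origin: centre of its underside (base); its z axis runs along the bottle from base to cap, so when it lies z is level and the origin is 24 mm above the table.
- yellow_bottle: A yellow square paint bottle with black cap, 48 x 48 mm and 102 mm tall, 160 g, standing loose on one of the carousel's places (which one varies). Origin: centre of its underside, z up. To be left standing on the carousel.
- blue_bottle: A blue square paint bottle with black cap, 48 x 48 mm and 102 mm tall, 160 g, standing loose on one of the carousel's places (which one varies). Origin: centre of its underside, z up. To be left standing on the carousel.
- green_bottle: A green square paint bottle with black cap, 48 x 48 mm and 102 mm tall, 160 g, standing loose on one of the carousel's places (which one varies). Origin: centre of its underside, z up. To be left standing on the carousel.
- red_bottle: A red square paint bottle with black cap, 48 x 48 mm and 102 mm tall, 160 g, standing loose on one of the carousel's places (which one varies). Origin: centre of its underside, z up. To be left standing on the carousel.
- white_bottle: A white square paint bottle with black cap, 48 x 48 mm and 102 mm tall, 160 g, standing loose on one of the carousel's places (which one varies). Origin: centre of its underside, z up. To be left standing on the carousel.
- water_jar: Glass jar with green rinsing water and three brushes, 74 mm across, 90 mm tall (brushes to 160 mm), standing on the table beyond the carousel. Origin: centre of its underside. Bystander.
- rinse_cup: Blue ceramic cup, 72 mm across, 75 mm tall, on the table at the left. Origin: centre of its underside. Bystander.

How it is judged:
By the outcome, as a careful person would: the job done as asked, in the order asked, and still so for the second after the job is handed in, with the robot touching nothing.
It also fails if it takes over 51 s, if anything falls off the work surface, if the arm or the gripper's body presses on something with over 40 N, if the wrist force passes 120 N, or if a joint passes its speed limit or range.

ROBOT

A 7-joint arm with a two-finger parallel gripper is mounted at the origin on the work surface. World frame = base frame: x ahead of the robot, y to its left, z up, the work surface at z = 0. Lengths are in m, angles in rad, forces in N, time in s.
With the tool pointing down it reaches from about 0.4 to 0.875 m from the base axis. Payload 6.5 kg.
Tool frame: the origin (TCP) lies at the very end of the fingers, on their centre line; the grasp point (between the pads) lies 19 mm behind it; z points along the fingers, y is the line along which they close (so a half turn about z gives the same grasp; the last joint's range is limited). The gripper opens to 85 mm and grips with 20 to 120 N. Pads are 22 mm wide; open, the fingers measure 114 mm over their backs; the gripper's body (76 mm by 85 mm) begins 54 mm behind the grasp point. The pads swing forward as they close: fully open they stand 13 mm farther back than shut.
Start: joints at [1.215, 0.536, -0.004, 1.538, 0.003, 1.067, -0.071], TCP at [0.186, -0.623, 0.231] pointing down, gripper open.
Joint ranges: [-2.7, 2.7], [-0.37, 2.16], [-1.27, 1.26], [0.24, 2.4], [-1.31, 4.45], [0.19, 1.91], [-2.76, 2.76]. Speed limits (rad/s): [2.39, 2.39, 3.14, 3.14, 3.14, 3.14, 3.14].

INTERFACE

Orientations are given as a unit quaternion [w, x, y, z].
In Python, from workcell import sensors, viewer, ticket gives the robot as it stands.
- The arm moves only by the tool jog_arm, never from a script. Its argument "rows" is one flat list of numbers, 7 for each row, row after row: the shift along the tool's x, y, z in mm, then the turn, a rotation vector about the tool's x, y, z in degrees, then the closure, from -1 (fully open) to 1 (shut). A call has 1 to 10 rows; each row is the pose to reach, as a shift and turn from the pose commanded when the call began, along the tool's axes at that moment; what a row does not reach only later rows make up. A row lasts 1/10 s, in which the tool goes at most 50 mm and 8.59 degrees, less where a joint would pass 70% of its speed; a pose out of reach is approached as far as the arm can. A call with a gripper value outside its range is refused whole. The fingers move at their own pace and stop on an object; the grip force is fixed at half the most. Time passes only in rows, so rows that repeat a pose let the fingers close. It gives the time, the measured TCP pose, the force, the opening and the grip force at its end, in the units of the state.
- sensors.get_state(): the state, without advancing time (a new reading comes with each control period).
- viewer.grab_frame(name): name is "scene" or "top"; returns a dict with "frame" (420x560x3 uint8, red, green, blue), "range_z" (420x560 float32, m along the optical axis (not along the pixel's ray), 0 where there is no reading), "vfov" (degrees; the focal length in pixels is half the picture's height over the tangent of half this angle, whatever the lens; pixels are square), "cx", "cy" (the principal point, pixels), "D" ([k1, k2, p1, p2, k3] as OpenCV has them; the pictures are not rectified), "origin" and "orientation" of the camera in the world. Camera axes: x right, y down, z forward; pixel columns grow to the right and rows downward; lengths in m; the calibration is good to about 2 mm. A picture is of the moment at which its call begins.
- ticket.job_done(): hands the job in; it is judged then, once.
The state is a dict: "time_s": time; "joint_positions": joint angles; "joint_vel": joint speeds; "joint_torque": joint torques, N m; "tcp_pos": TCP position; "tcp_rot": TCP orientation; "wrist_force": force on the tool from outside, world axes, zero at the start; "wrist_torque": the same for the moment, N m; "width": finger opening in m; "finger_force": force on a finger pad.
Only numpy, scipy, OpenCV 4.12 (cv2) and the standard library are available. Lean on these libraries where they do the work, as an engineer would, in place of code of your own. Each camera call takes 0.05 s, during which the arm holds its last target. There are 200 camera calls.

## Working session

There is one attempt and no reset: what is moved stays moved. The work goes in short steps, Python scripts to look and compute and a tool call to move; the robot and the scene stay as the last step left them, time stands still between calls to the robot, and variables do not carry over. Pictures are saved under pics/ and viewed, at most 10 in all, crops included, and the job is handed in when it is done.

Besides the shell and the picture viewer there is one more tool, called after "Request:" by a JSON object that holds its "name" and its "arguments". jog_arm: Moves the arm, as the interface text tells. Its arguments: {"type":"object","properties":{"rows":{"type":"array"}},"required":["rows"]}

```bash
mkdir -p pics; ls
cat > h.py <<'E'
import numpy as np, cv2
from workcell import sensors, viewer, ticket
from scipy.spatial.transform import Rotation as R
def q2R(q): return R.from_quat([q[1],q[2],q[3],q[0]]).as_matrix()
def grab(n):
    d=viewer.grab_frame(n); return d
def cloud(d):
    f=d["frame"]; h,w=f.shape[:2]; fl=h/2/np.tan(np.radians(d["vfov"])/2)
    K=np.array([[fl,0,d["cx"]],[0,fl,d["cy"]],[0,0,1.]])
    u,v=np.meshgrid(np.arange(w),np.arange(h))
    p=cv2.undistortPoints(np.stack([u,v],-1).reshape(-1,1,2).astype(float),K,np.array(d["D"],float)).reshape(h,w,2)
    z=d["range_z"]; c=np.dstack([p*z[...,None],z])
    P=c@q2R(d["orientation"]).T+np.array(d["origin"]); P[z<=0]=np.nan
    return P
def save(d,n,crop=None,s=1):
    f=d["frame"][...,::-1]
    if crop: a,b,c,e=crop; f=f[b:e,a:c]
    cv2.imwrite(f"pics/{n}.png",cv2.resize(f,None,fx=s,fy=s))
E
python3 - <<'E'
from h import *
np.set_printoptions(precision=4,suppress=True)
for n in("scene","top"):
    d=grab(n); save(d,n+"0"); P=cloud(d); np.savez(n+"0.npz",P=P,f=d["frame"])
    print(n,d["origin"],d["orientation"],d["vfov"],np.nanmean(d["range_z"]>0))
print(sensors.get_state())
E
```

```text
pics
scene [1.1663 0.3366 0.9048] [-0.1933  0.4984  0.7942 -0.289 ] 52.32297580081117 0.9960671768707483
top [0.4509 0.0812 1.4119] [ 0.0302 -0.7049  0.7079 -0.0332] 50.68829086732726 0.9960969387755102
{'time_s': 0.1, 'joint_positions': array([ 1.2148,  0.5371, -0.0045,  1.5388,  0.0026,  1.0673, -0.0712]), 'joint_vel': array([ 0.0015, -0.0024,  0.0011, -0.0031,  0.0013, -0.0013,  0.0011]), 'joint_torque': array([  0.0021, -58.4563,   1.0516, -25.9774,   0.0126,   0.0046,
        -0.    ]), 'tcp_pos': array([ 0.1856, -0.6224,  0.2305]), 'tcp_rot': array([-0.0007,  0.9895,  0.1444, -0.0002]), 'wrist_force': array([ 0.3523, -0.2928,  1.333 ]), 'wrist_torque': array([ 0.012 ,  0.0228, -0.0295]), 'finger_force': 0.0, 'width': 0.08515530474712751}
```

```bash
python3 -c "
import cv2,numpy as np
a=cv2.imread('pics/scene0.png');b=cv2.imread('pics/top0.png')
print(a.shape)"
```

```text
(420, 560, 3)
```

View pics/top0.png

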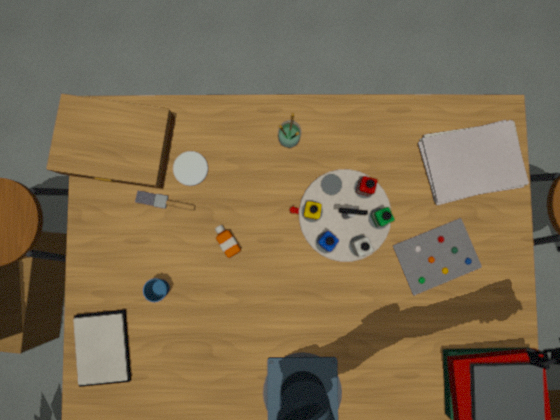

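View pics/scene0.png

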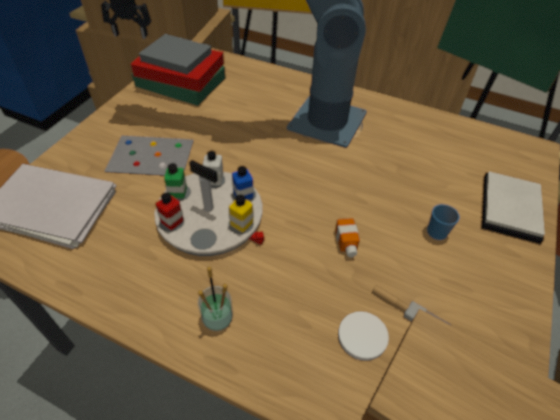

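The top view (image up = +x, left = +y) shows the carousel centre at about (345,213), the red pointer at (294,210) and the empty place at (331,184). The handle bar is near (352,211), and the orange bottle lies at (228,241) with its cap up-left at (221,230). The cup is at (156,289) and the jar at (289,134). The scene view agrees with this.

```bash
cat > m.py <<'E'
from h import *
np.set_printoptions(precision=4,suppress=True)
def analyse(P,f,tag):
    hsv=cv2.cvtColor(f,cv2.COLOR_RGB2HSV); H,S,V=[hsv[...,i].astype(int) for i in range(3)]
    x,y,z=P[...,0],P[...,1],P[...,2]
    print(tag,"table z",np.nanmedian(z[(abs(x-.45)<.1)&(abs(y-.25)<.05)]))
    reg=(x>.3)&(x<.85)&(y>-.35)&(y<.45)
    # deck: white low-saturation at z 36
    m=reg&(abs(z-.036)<.006)&(S<70)&(y<.1)
    pts=np.c_[x[m],y[m]]; 
    hull=cv2.convexHull(pts.astype(np.float32)); print(" deck circle",cv2.minEnclosingCircle(hull),len(pts))
    c=np.array(cv2.minEnclosingCircle(hull)[0])
    k=m&(V<np.median(V[m])*.88)&(x>c[0]); 
    n,l,st,_=cv2.connectedComponentsWithStats(cv2.morphologyEx(k.astype(np.uint8),cv2.MORPH_OPEN,np.ones((3,3))))
    for i in range(1,n):
        if st[i,4]>40: e=np.c_[x[l==i],y[l==i]].astype(np.float32); print(" greyspot",cv2.minEnclosingCircle(e),e.mean(0),st[i])
    m=reg&(z>.175)&(z<.2)&(V<90)
    p=np.c_[x[m],y[m]].astype(np.float32)
    if len(p)>5: r=cv2.minAreaRect(p); print(" handle",r,p.mean(0),cv2.boxPoints(r).tolist(),z[m].mean())
    m=reg&(H<5)&(S>140)&(z<.045)&(z>.025)&(y>.0)
    print(" pointer",x[m].mean(),y[m].min() if m.any() else 0,y[m].max() if m.any() else 0, m.sum())
    m=reg&(y>.15)&(y<.35)&(z>.03)&(z<.06)&(x>.35)&(x<.6)
    p=np.c_[x[m],y[m]].astype(np.float32)
    if len(p)>5: print(" bottle",cv2.minAreaRect(p),p.mean(0),z[m].max(),np.median(z[m]),len(p))
    m=reg&(H>5)&(H<14)&(S>170)&(z>.035)&(z<.06)&(y>.1)
    p=np.c_[x[m],y[m]].astype(np.float32)
    if len(p)>5: r=cv2.minAreaRect(p); print(" orange top",r,cv2.boxPoints(r).tolist(),z[m].mean(),m.sum())
E
python3 - <<'E'
from m import *
for n in("scene","top"):
    d=np.load(n+"0.npz"); analyse(d["P"],d["f"],n)
    P=d["P"]
    for (u,v) in ([(228,241),(221,230),(345,170),(294,210),(352,211),(340,209),(331,184),(156,289),(289,134)] if n=="top" else [(348,235),(351,252),(258,238),(203,171),(203,239),(442,220)]): print(u,v,P[v,u])
E
```

```text
scene table z 0.0012764772984625306
 deck circle ((0.6368065476417542, -0.08113844692707062), 0.24253378808498383) 4143
 greyspot ((0.6614041924476624, -0.203800231218338), 0.024630596861243248) [ 0.6628 -0.2042] [157 223  13  11  69]
 greyspot ((0.6482982635498047, -0.09417477995157242), 0.034954313188791275) [ 0.6563 -0.0931] [190 233  25  17 307]
 handle ((0.5506101846694946, -0.13376758992671967), (0.07519984245300293, 0.01562916859984398), 84.9701156616211) [ 0.5537 -0.1312] [[0.5395290851593018, -0.1705375760793686], [0.5550980567932129, -0.17190785706043243], [0.5616912841796875, -0.09699760377407074], [0.5461223125457764, -0.0956273227930069]] 0.1852286377843716
 pointer 0.5725299035280257 0.010783980883683653 0.03624292193753326 47
 bottle ((0.4734114706516266, 0.23367656767368317), (0.10218467563390732, 0.04917822778224945), 30.782085418701172) [0.4743 0.2325] 0.05245183832978362 0.04735712900998834 599
 orange top ((0.4728487730026245, 0.2314719557762146), (0.06696958839893341, 0.04205845296382904), 29.291391372680664) [[0.4333566725254059, 0.233429953455925], [0.453933805
[... 1048 characters left out ...]
8591982126236), 31.941240310668945) [0.4627 0.2311] 0.05494900893780574 0.04649010209277493 454
 orange top ((0.6240479350090027, 0.35359182953834534), (0.44073349237442017, 0.10968365520238876), 27.833209991455078) [[0.40356969833374023, 0.2991999387741089], [0.4547809362411499, 0.20220555365085602], [0.8445261716842651, 0.4079837203025818], [0.7933149337768555, 0.5049781203269958]] 0.04493155302221538 32
228 241 [0.4667 0.226  0.0449]
221 230 [0.501  0.2489 0.0352]
345 170 [ 0.6886 -0.1403  0.0307]
294 210 [0.5622 0.022  0.0362]
352 211 [ 0.5464 -0.1321  0.1895]
340 209 [ 0.5524 -0.0996  0.1852]
331 184 [ 0.6428 -0.0941  0.0405]
156 289 [0.3174 0.4563 0.0038]
289 134 [0.8001 0.0363 0.0498]
```

```bash
cat > go.py <<'E'
from h import *
def delta(pos,Rt):
    s=sensors.get_state(); R0=q2R(s["tcp_rot"])
    sh=R0.T@(np.array(pos)-s["tcp_pos"])*1e3; rv=np.degrees(R.from_matrix(R0.T@Rt).as_rotvec())
    print("shift",sh.round(1),"rot",rv.round(1),"rows~",max(np.linalg.norm(sh)/50,np.linalg.norm(rv)/8.59).round(1)); return sh,rv
def down(yaw):  # tool z down, tool y at world azimuth yaw deg
    a=np.radians(yaw); y=np.array([np.cos(a),np.sin(a),0]); z=np.array([0,0,-1.]); return np.c_[np.cross(y,z),y,z]
E
python3 -c "
from go import *
delta([.548,-.134,.231],down(-5.5))"
```

```text
shift [ 486.9 -364.4    0. ] rot [ -0.1  -0.  -67.9] rows~ 12.2
```

Request:
{"name": "jog_arm", "arguments": {"rows": [487,-364,0,0,0,-68,-1,487,-364,0,0,0,-68,-1,487,-364,0,0,0,-68,-1,487,-364,0,0,0,-68,-1,487,-364,0,0,0,-68,-1,487,-364,0,0,0,-68,-1,487,-364,0,0,0,-68,-1,487,-364,0,0,0,-68,-1,487,-364,0,0,0,-68,-1,487,-364,0,0,0,-68,-1]}}

```text
time_s: 1.1
tcp_pos: [0.4846, -0.22, 0.2311]
tcp_rot: [-0.0, 0.74, 0.673, -0.0]
wrist_force: [1.2, -0.8, 0.1]
width: 0.0857
finger_force: 0.0
```

```bash
python3 -c "
from go import *
print(sensors.get_state()['joint_positions'])
delta([.548,-.134,.231],down(-5.5))"
```

```text
[ 0.68257453  0.37027021 -0.42605257  1.83113401  0.18132371  0.97873743
  0.08581054]
shift [91.6 55.1  0.1] rot [-0.   0.   0.1] rows~ 2.1
```

Request:
{"name": "jog_arm", "arguments": {"rows": [92,55,0,0,0,0,-1,92,55,0,0,0,0,-1,92,55,0,0,0,0,-1,92,55,0,0,0,0,-1]}}

```text
time_s: 1.5
tcp_pos: [0.5479, -0.1329, 0.2309]
tcp_rot: [-0.001, 0.738, 0.675, 0.0]
wrist_force: [-1.2, -1.5, 0.3]
width: 0.0854
finger_force: 0.0
```

```bash
python3 -c "
from m import *
from go import *
delta([.548,-.134,.162],down(-5.5))
for n in ('scene','top'):
    d=grab(n); save(d,n+'1',(130,130,290,250) if n=='scene' else None,4 if n=='scene' else 1)
"
```

```text
shift [-1.1  0.2 68.9] rot [-0.  -0.1  0.3] rows~ 1.4
```

View pics/scene1.png

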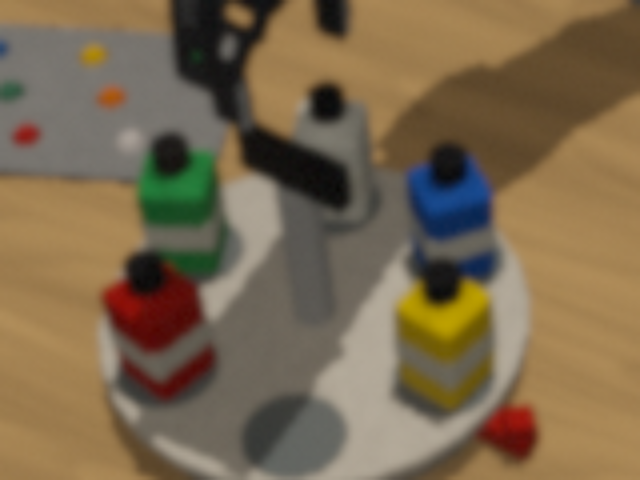

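The crop shows the open fingers straddling the handle bar (bar at about 295,165) from above. The five bottles are upright and the empty place is at (293,435). I'll go down and grip.

Request:
{"name": "jog_arm", "arguments": {"rows": [-1,0,35,0,0,0,-1,-1,0,69,0,0,0,-1,-1,0,69,0,0,0,-1,-1,0,69,0,0,0,0.2,-1,0,69,0,0,0,0.6,-1,0,69,0,0,0,1,-1,0,69,0,0,0,1,-1,0,69,0,0,0,1,-1,0,69,0,0,0,1,-1,0,69,0,0,0,1]}}

```text
time_s: 2.6
tcp_pos: [0.5486, -0.1364, 0.1633]
tcp_rot: [0.001, 0.74, 0.673, 0.001]
wrist_force: [2.6, -1.2, 5.6]
width: 0.0131
finger_force: 60.9
```

Request:
{"name": "jog_arm", "arguments": {"rows": [0,0,0,0,0,-2,1,0,0,0,0,0,-5,1,0,0,0,0,0,-8,1,0,0,0,0,0,-11,1,0,0,0,0,0,-14,1,0,0,0,0,0,-17,1,0,0,0,0,0,-20,1,0,0,0,0,0,-23,1,0,0,0,0,0,-26,1,0,0,0,0,0,-29,1]}}

```text
time_s: 3.6
tcp_pos: [0.5482, -0.1364, 0.1633]
tcp_rot: [0.001, 0.547, 0.837, 0.0]
wrist_force: [1.7, -0.2, 7.3]
width: 0.013
finger_force: 61.1
```

Request:
{"name": "jog_arm", "arguments": {"rows": [0,0,0,0,0,-3,1,0,0,0,0,0,-6,1,0,0,0,0,0,-9,1,0,0,0,0,0,-12,1,0,0,0,0,0,-15,1,0,0,0,0,0,-18,1,0,0,0,0,0,-21,1,0,0,0,0,0,-24,1,0,0,0,0,0,-27,1,0,0,0,0,0,-29,1]}}

```text
time_s: 4.6
tcp_pos: [0.5479, -0.1367, 0.1633]
tcp_rot: [0.001, 0.32, 0.948, -0.0]
wrist_force: [-0.6, -2.1, 8.7]
width: 0.0126
finger_force: 61.2
```

Request:
{"name": "jog_arm", "arguments": {"rows": [0,0,0,0,0,-1,1,0,0,0,0,0,-2,1,0,0,0,0,0,-2,1,0,0,0,0,0,-2,1]}}

```text
time_s: 5.0
tcp_pos: [0.5479, -0.1367, 0.1633]
tcp_rot: [0.001, 0.304, 0.953, -0.0]
wrist_force: [-0.2, -1.0, 8.9]
width: 0.0128
finger_force: 61.2
```

```bash
python3 -c "
from m import *
from go import *
s=sensors.get_state(); M=q2R(s['tcp_rot']); print(M, np.degrees(np.arctan2(M[1,1],M[0,1])),s['joint_positions'],s['wrist_torque'])
d=grab('scene'); save(d,'scene2',(130,130,290,250),4); P=cloud(d); analyse(P,d['frame'],'scene')
d=grab('top');analyse(cloud(d),d['frame'],'top')
"
```

```text
[[-0.8148  0.5798  0.0011]
 [ 0.5798  0.8148 -0.0011]
 [-0.0015 -0.0002 -1.    ]] 54.564837120702016 [ 0.6599  0.5673 -0.6657  1.7979  0.43    0.9243  0.7581] [-0.2394  0.1849 -0.3192]
scene table z 0.0013570064932122983
 deck circle ((0.624676525592804, -0.05950847640633583), 0.24190238118171692) 4028
 greyspot ((0.6616889238357544, -0.1433628499507904), 0.07807281613349915) [ 0.6573 -0.1477] [158 224  52  26 419]
 handle ((0.5542322993278503, -0.13213074207305908), (0.03148652985692024, 0.07923294603824615), 47.37980270385742) [ 0.5592 -0.1341] [[0.5144198536872864, -0.1168898344039917], [0.5727240443229675, -0.17054127156734467], [0.5940447449684143, -0.14737164974212646], [0.5357405543327332, -0.0937202125787735]] 0.18455164196257828
 pointer 0.5726648948189587 0.014046450453163273 0.03688781530858648 46
 bottle ((0.4727281928062439, 0.233901709318161), (0.10457335412502289, 0.04795990139245987), 31.7596492767334) [0.474  0.2322] 0.05292710204405249 0.04713212467709604 593
 orange top ((0.47134384512901306, 0.2301759272813797), (0.06882240623235703, 0.04187079146504402), 30.94591
[... 633 characters left out ...]
745911, -0.1305171251296997], [0.5362704396247864, -0.12030317634344101], [0.5185686945915222, -0.10652200877666473]] 0.18784152247035535
 pointer 0.5635857644333686 0.015446570366224793 0.031339910482866086 24
 bottle ((0.467999666929245, 0.23525673151016235), (0.10246780514717102, 0.048551954329013824), 32.2355842590332) [0.4627 0.231 ] 0.058274368115528885 0.046708560937480215 451
 orange top ((0.6217853426933289, 0.35864049196243286), (0.4409966468811035, 0.11624619364738464), 27.243770599365234) [[0.3991401195526123, 0.30937668681144714], [0.4523550271987915, 0.20602604746818542], [0.8444305658340454, 0.4079042971134186], [0.7912156581878662, 0.5112549066543579]] 0.045060000589574795 27
```

View pics/scene2.png

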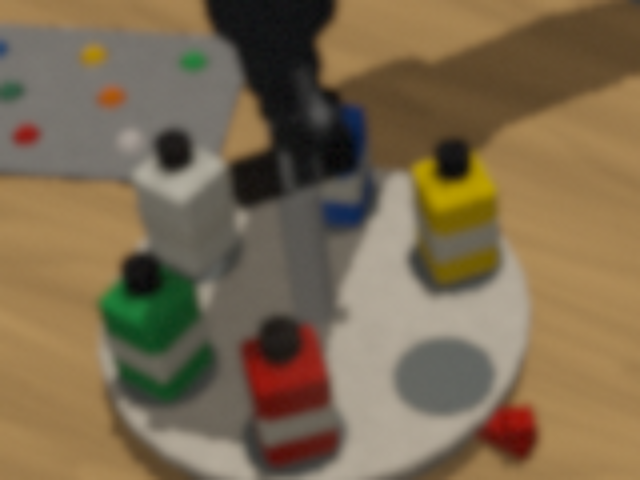

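The deck has turned and the grey empty spot at (445,375) now sits next to the red pointer at (515,430). All five bottles are still standing. I'll release and rise.

Request:
{"name": "jog_arm", "arguments": {"rows": [0,0,0,0,0,0,0.5,0,0,0,0,0,0,0,0,0,0,0,0,0,-0.6,0,0,0,0,0,0,-1,0,0,0,0,0,0,-1,0,0,0,0,0,0,-1,0,0,-30,0,0,0,-1,0,0,-80,0,0,0,-1,0,0,-80,0,0,0,-1,0,0,-80,0,0,0,-1]}}

```text
time_s: 6.1
tcp_pos: [0.548, -0.1363, 0.2434]
tcp_rot: [0.001, 0.304, 0.953, -0.0]
wrist_force: [0.4, 0.1, -0.2]
width: 0.0856
finger_force: 0.0
```

```bash
cat > kin.py <<'E'
from go import *
from scipy.optimize import least_squares
LO=np.array([-2.7,-.37,-1.27,.24,-1.31,.19,-2.76]);HI=np.array([2.7,2.16,1.26,2.4,4.45,1.91,2.76])
rz=lambda a:R.from_euler('z',a).as_matrix(); ry=lambda a:R.from_euler('y',a).as_matrix()
def fk(q,p):
    d1,L1,L2,L3,e,yaw,ty,f=p; Z=np.array([0,0,1.]);X=np.array([1.,0,0])
    M=rz(yaw-q[0]); t=d1*Z; M=M@ry(q[1])@rz(-q[2]); t=t+M@(L1*Z+e*X); M=M@ry(q[3]); 
    M=M@rz(-q[4]); t=t+M@(-e*X*0+f*X+L2*Z); M=M@ry(q[5])@rz(-q[6]); t=t+M@(L3*Z); return t,M@rz(ty)
data=[([ 1.2148,0.5371,-0.0045,1.5388,0.0026,1.0673,-0.0712],[0.1856,-0.6224,0.2305],[-0.0007,0.9895,0.1444,-0.0002]),
([0.68257453,0.37027021,-0.42605257,1.83113401,0.18132371,0.97873743,0.08581054],[0.4846,-0.22,0.2311],[0,.74,.673,0]),
([0.6599,0.5673,-0.6657,1.7979,0.43,0.9243,0.7581],[0.5479,-0.1367,0.1633],[.001,.304,.953,0])]
def fit(data):
    def r(p):
        o=[]
        for q,t,w in data:
            a,M=fk(q,p); o+=list(a-t)+list(.3*R.from_matrix(M.T@q2R(w)).as_rotvec())
        return o+list(.001*(np.array(p)[[4,7]]))
    best=None
    for ty in (-1.5,0,1.5,3):
        s=least_squares(r,[.35,.4,.4,.3,0,0,ty,0])
        if best is None or s.cost<best.cost: best=s
    return best.x,best.cost**.5
def ik(pos,Rt,p,q0,n=30):
    rng=np.random.default_rng(0); out=[]
    for k in range(n):
        s0=np.clip(q0,LO+.02,HI-.02) if k==0 else rng.uniform(LO,HI)
        def r(q):
            a,M=fk(q,p); return np.r_[(a-pos)*3,R.from_matrix(M.T@Rt).as_rotvec(),.01*(q-q0)]
        s=least_squares(r,s0,bounds=(LO,HI)); e=np.linalg.norm(r(s.x)[:6]); out.append((e>.02,np.abs(s.x-q0).max(),e,s.x))
    out.sort(key=lambda o:o[:3]); return out
E
python3 - <<'E'
from kin import *
np.set_printoptions(precision=3,suppress=True)
s=sensors.get_state(); print(s["joint_positions"],s["tcp_pos"])
data.append((s["joint_positions"],s["tcp_pos"],s["tcp_rot"]))
p,c=fit(data); print(p,c)
np.save("p.npy",p)
q0=s["joint_positions"]; b=np.array([.4705,.2343]); a=np.array([np.cos(np.radians(31.5)),np.sin(np.radians(31.5))])
for yaw in(121.5,-58.5):
    o=ik(np.r_[b-a*.004,.008],down(yaw),p,q0,12)[0]; print("grasp",yaw,o)
    sg=-1 if yaw>0 else 1
    for az in(-95,-75,-50,-20):
      for til in(0,15,30):
        A,t=np.radians(az),np.radians(til); d=np.array([np.cos(A)*np.cos(t),np.sin(A)*np.cos(t),-np.sin(t)])
        ht=np.array([np.cos(A)*np.sin(t),np.sin(A)*np.sin(t),np.cos(t)]); x=sg*ht
        M=np.c_[x,np.cross(d,x),d]; o2=ik(np.array([.559,-.03,.086])+.019*d,M,p,o[3],12)[0]; print(az,til,o2[0],round(o2[1],2),round(o2[2],4),o2[3])
E
```

```text
[ 0.702  0.472 -0.717  1.727  0.348  1.071  0.823] [ 0.548 -0.136  0.243]
[-1.634  0.512  0.467 -1.648 -0.02  -0.071  1.499  0.011] 0.004310814762205149
grasp 121.5 (np.False_, np.float64(0.6959292859690215), np.float64(0.00021209950285611253), array([ 0.006,  0.829, -0.737,  1.966,  0.875,  0.701,  0.836]))
-95 0 True 1.73 0.9895 [ 1.532  1.105 -1.27   0.24   1.596  1.432  1.036]
-95 15 True 1.73 0.7444 [ 1.456  1.136 -1.27   0.24   1.594  1.434  1.025]
-95 30 True 1.73 0.5007 [ 1.369  1.17  -1.27   0.24   1.589  1.436  0.989]
-75 0 True 1.73 1.0944 [ 1.222  1.202 -1.27   0.24   1.577  1.428  1.051]
-75 15 True 1.73 0.8481 [ 1.153  1.229 -1.269  0.24   1.567  1.429  1.049]
-75 30 True 1.73 0.6021 [ 1.078  1.257 -1.27   0.24   1.556  1.43   1.025]
-50 0 True 1.73 1.2093 [ 0.836  1.306 -1.27   0.24   1.51   1.417  1.118]
-50 15 True 1.73 0.9586 [ 0.783  1.325 -1.27   0.24   1.497  1.418  1.123]
-50 30 True 1.73 0.7073 [ 0.729  1.343 -1.27   0.24   1.483  1.418  1.113]
-20 0 True 1.73 1.2955 [ 0.353  1.386 -1.27   0.24   1.373  1.396  1.259]
-20 15 True 1.73 1.0393 [ 0.331  1.395 -1.27
[... 452 characters left out ...]
   0.24  -0.91   1.344 -1.887]
-75 0 True 1.72 1.095 [ 1.034  1.201  1.26   0.24  -0.931  1.34  -1.824]
-75 15 True 1.72 0.849 [ 1.032  1.169  0.282  0.24   0.036  1.285 -1.95 ]
-75 30 True 1.72 0.6027 [ 0.893  1.256  1.26   0.24  -0.962  1.349 -1.847]
-50 0 True 1.72 1.2102 [ 0.724  1.244  0.21   0.24   0.037  1.281 -1.881]
-50 15 True 1.72 0.9586 [ 0.783  1.325 -1.27   0.24   1.497  1.418 -2.018]
-50 30 True 1.72 0.7073 [ 0.729  1.343 -1.27   0.24   1.483  1.418 -2.029]
-20 0 True 1.72 1.2955 [ 0.353  1.386 -1.27   0.24   1.373  1.396 -1.882]
-20 15 True 1.72 1.0393 [ 0.331  1.395 -1.27   0.24   1.367  1.398 -1.878]
-20 30 True 1.72 0.7824 [ 0.31   1.403 -1.27   0.24   1.36   1.4   -1.88 ]
```

```bash
cat >> go.py <<'E'
ANG=np.radians(31.8); a3=np.array([np.cos(ANG),np.sin(ANG),0]); C=np.array([.4705,.2346,0])
def graspR(tilt):
    t=np.radians(tilt); z=-a3*np.sin(t)-np.array([0,0,np.cos(t)]); y=np.array([-np.sin(ANG),np.cos(ANG),0]); return np.c_[np.cross(y,z),y,z]
def graspP(h,tilt,off=.004): M=graspR(tilt); return C+off*a3+[0,0,h]+.019*M[:,2]
E
python3 -c "
from go import *
delta(graspP(.2,20),graspR(20))"
```

```text
shift [279.2 255.1  60.7] rot [ 11.7  17.8 -66.5] rows~ 8.1
```

Request:
{"name": "jog_arm", "arguments": {"rows": [279,255,30,12,18,-66,-1,279,255,30,12,18,-66,-1,279,255,30,12,18,-66,-1,279,255,30,12,18,-66,-1,279,255,61,12,18,-66,-1,279,255,61,12,18,-66,-1,279,255,61,12,18,-66,-1,279,255,61,12,18,-66,-1,279,255,61,12,18,-66,-1,279,255,61,12,18,-66,-1]}}

```text
time_s: 7.1
tcp_pos: [0.4664, 0.2338, 0.1796]
tcp_rot: [-0.172, -0.267, 0.947, -0.049]
wrist_force: [0.3, -1.2, 0.1]
width: 0.085
finger_force: 0.0
```

```bash
cat > plan.py <<'E'
from kin import *
np.set_printoptions(precision=3,suppress=True)
def place(az,til,sg,h):
    A,t=np.radians(az),np.radians(til); d=np.array([np.cos(A)*np.cos(t),np.sin(A)*np.cos(t),-np.sin(t)])
    x=sg*np.array([np.cos(A)*np.sin(t),np.sin(A)*np.sin(t),np.cos(t)])
    return np.array([.559,-.031,.036+h])+.019*d, np.c_[x,np.cross(d,x),d]
E
python3 - <<'E'
from plan import *
delta(graspP(.2,20),graspR(20))
s=sensors.get_state()
data.append(([ 0.702,0.472,-0.717,1.727,0.348,1.071,0.823],[0.548,-0.1363,0.2434],[.001,.304,.953,0]))
data.append((s["joint_positions"],s["tcp_pos"],s["tcp_rot"]))
p,c=fit(data); print(s["joint_positions"],p,c); np.save("p.npy",p)
for tg in(0,20,35):
    o=ik(graspP(.027,tg),graspR(tg),p,s["joint_positions"],12)[0]; print("grasp",tg,o)
    for az in(-95,-75,-50,-20):
        M=place(az,tg,-1,.055+.02); o2=ik(*M,p,o[3],12)[0]; print(az,o2[0],round(o2[1],2),round(o2[2],4),o2[3])
E
```

```text
shift [-0.4 -1.5 -2.9] rot [ 0.  -0.6 -0.3] rows~ 0.1
[ 0.048  0.799 -0.936  1.588  0.523  1.438  1.11 ] [ 0.378  0.514  0.463  0.354 -0.012 -0.067  1.504  0.025] 0.010140358340637617
grasp 0 (np.False_, np.float64(0.7044821998816511), np.float64(0.00023991155767542482), array([ 0.014,  0.853, -0.771,  1.945,  0.901,  0.733,  0.818]))
-95 False 2.03 0.0003 [-0.691  1.286  0.177  1.454  0.9    1.69  -1.215]
-75 False 2.25 0.0003 [-0.747  1.223  0.107  1.739  1.177  1.546 -1.432]
-50 False 2.57 0.0005 [-0.498  1.221 -0.218  2.083  1.733  1.799 -1.753]
-20 False 2.94 0.001 [-0.557  1.346  0.069  2.38   2.252  1.91  -2.126]
grasp 20 (np.False_, np.float64(0.24913897562384335), np.float64(5.034699334380404e-05), array([-0.044,  1.023, -0.798,  1.642,  0.701,  1.189,  1.019]))
-95 False 2.22 0.0003 [-0.584  1.062  0.056  1.583  0.883  1.481 -1.198]
-75 False 2.41 0.0004 [-0.488  0.991 -0.181  1.861  1.275  1.448 -1.387]
-50 False 2.52 0.0005 [-0.103  1.067 -0.632  2.205  1.872  1.751 -1.504]
-20 True 2.38 0.1435 [-1.543  1.858  1.128  2.4    3.078  0.616  2.76 ]
grasp 35 (np.False_, np.float64(0.36035304919923516), np.float64(6.903887155893762e-05), array([-0.123,  1.159, -0.77 ,  1.408,  0.62 ,  1.498,  1.096]))
-95 False 2.23 0.0004 [-0.488  0.908 -0.003  1.671  0.839  1.297 -1.133]
-75 False 2.37 0.0005 [-0.307  0.848 -0.324  1.921  1.266  1.292 -1.278]
-50 False 2.38 0.0005 [ 0.165  0.987 -0.886  2.231  1.851  1.592 -1.28 ]
-20 True 2.19 0.1168 [ 0.303  0.901 -0.788  2.4    2.303  1.316 -1.093]
```

```bash
python3 -c "
from go import *
delta(graspP(.06,20),graspR(20)); delta(graspP(.026,20),graspR(20))"
```

```text
shift [-49.7  -1.3 128.2] rot [ 0.  -0.6 -0.3] rows~ 2.7
shift [-61.6  -1.3 160. ] rot [ 0.  -0.6 -0.3] rows~ 3.4
```

Request:
{"name": "jog_arm", "arguments": {"rows": [-17,-1,44,0,-0.6,0,-1,-34,-1,88,0,-0.6,0,-1,-50,-1,128,0,-0.6,0,-1,-56,-1,144,0,-0.6,0,-1,-62,-1,160,0,-0.6,0,-1,-62,-1,160,0,-0.6,0,-1,-62,-1,160,0,-0.6,0,-0.6,-62,-1,160,0,-0.6,0,-0.2,-62,-1,160,0,-0.6,0,0.2,-62,-1,160,0,-0.6,0,0.6]}}

```text
time_s: 8.1
tcp_pos: [0.4712, 0.2341, 0.0113]
tcp_rot: [-0.164, -0.266, 0.949, -0.047]
wrist_force: [1.2, -0.6, 7.2]
width: 0.047
finger_force: 62.1
```

Request:
{"name": "jog_arm", "arguments": {"rows": [0,0,0,0,0,0,1,0,0,0,0,0,0,1,0,0,0,0,0,0,1,0,0,0,0,0,0,1]}}

```text
time_s: 8.5
tcp_pos: [0.4712, 0.2341, 0.0113]
tcp_rot: [-0.164, -0.266, 0.949, -0.047]
wrist_force: [1.5, 0.8, 7.4]
width: 0.0477
finger_force: 62.2
```

```bash
python3 -c "
from go import *
print(sensors.get_state()['tcp_pos'])
delta(graspP(.2,20),graspR(20))"
```

```text
[0.47123425 0.23411353 0.01127349]
shift [  60.3    0.4 -159.9] rot [ 0.   0.3 -0.5] rows~ 3.4
```

Request:
{"name": "jog_arm", "arguments": {"rows": [8,0,-20,0,0,0,1,24,0,-60,0,0,0,1,40,0,-100,0,0,0,1,60,0,-160,0,0,0,1,70,0,-190,0,0,0,1,70,0,-190,0,0,0,1,70,0,-190,0,0,0,1]}}

```text
time_s: 9.2
tcp_pos: [0.4692, 0.2331, 0.213]
tcp_rot: [-0.164, -0.266, 0.949, -0.048]
wrist_force: [-1.2, -0.5, -2.3]
width: 0.0477
finger_force: 62.0
```

Run:
```python
from plan import *
s=sensors.get_state(); p=np.load("p.npy"); print(s["joint_positions"],s["wrist_force"],s["width"])
d=grab("scene"); save(d,"scene3",(230,100,430,250),4)
pos,M=place(-85,20,-1,.25); pos=pos+[-.06,.13,0]
print(pos); delta(pos,M)
o=ik(pos,M,p,s["joint_positions"],12)
for k in o[:3]: print(k)
pos,M=place(-85,20,-1,.065); print(ik(pos,M,p,o[0][3],6)[0])
```

```text
[ 0.064  0.755 -0.957  1.57   0.499  1.475  1.125] [-1.168 -0.473 -2.342] 0.04767434543876995
[0.501 0.081 0.28 ]
shift [  71.3 -146.   -45.9] rot [ 52.7 -54.5 113. ] rows~ 15.8
(np.False_, np.float64(2.332312636584487), np.float64(0.00032755142099816014), array([-0.588,  0.761, -0.324,  1.7  ,  0.958,  1.823, -1.207]))
(np.False_, np.float64(2.332312664082794), np.float64(0.0003275513867351672), array([-0.588,  0.761, -0.324,  1.7  ,  0.958,  1.823, -1.207]))
(np.False_, np.float64(2.332312665191259), np.float64(0.0003275513827017299), array([-0.588,  0.761, -0.324,  1.7  ,  0.958,  1.823, -1.207]))
(np.False_, np.float64(0.2853573422200756), np.float64(5.07797822839148e-05), array([-0.434,  1.047, -0.216,  1.719,  1.164,  1.543, -1.35 ]))
```

View pics/scene3.png

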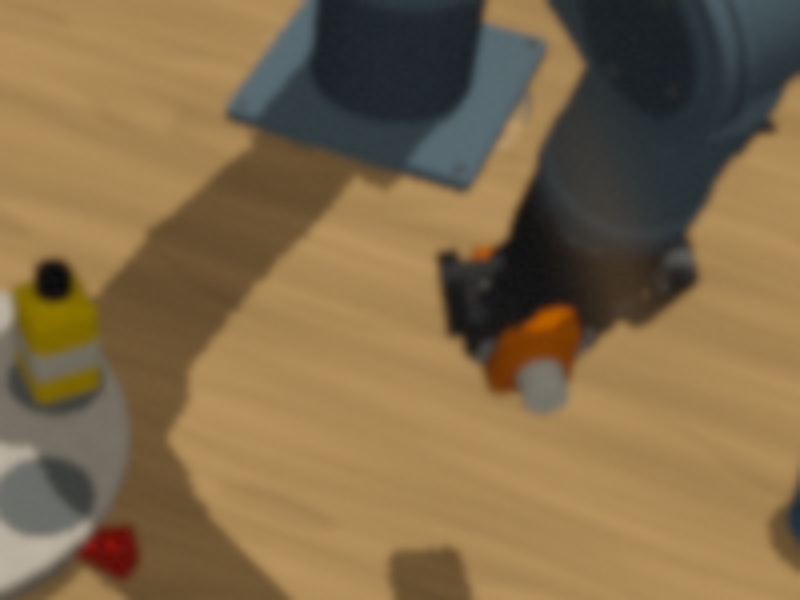

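The crop shows the gripper holding the orange bottle in the air, with the cap at (542,385). The empty spot is at (45,495) beside the pointer. I'll reorient the bottle now.

Request:
{"name": "jog_arm", "arguments": {"rows": [71,-146,-46,53,-54,113,1,71,-146,-46,53,-54,113,1,71,-146,-46,53,-54,113,1,71,-146,-46,53,-54,113,1,71,-146,-46,53,-54,113,1,71,-146,-46,53,-54,113,1,71,-146,-46,53,-54,113,1,71,-146,-46,53,-54,113,1]}}

```text
time_s: 10.05
tcp_pos: [0.5002, 0.0809, 0.2787]
tcp_rot: [0.158, 0.18, 0.933, -0.267]
wrist_force: [-0.6, -1.5, -1.7]
width: 0.0471
finger_force: 62.3
```

Run:
```python
from plan import *
s=sensors.get_state(); print(s["joint_positions"],s["tcp_pos"],s["width"])
pos,M=place(-85,20,-1,.25); pos=pos+[-.06,.13,0]
delta(pos,M)
```

```text
[-0.064  0.411 -0.719  1.891  0.851  1.375  0.042] [0.5   0.081 0.279] 0.047058613152132736
shift [-0.6  0.  -0.7] rot [ 25.7 -26.9  55.8] rows~ 7.8
```

Request:
{"name": "jog_arm", "arguments": {"rows": [0,0,0,26,-27,56,1,0,0,0,26,-27,56,1,0,0,0,26,-27,56,1,0,0,0,26,-27,56,1,0,0,0,26,-27,56,1,0,0,0,26,-27,56,1,0,0,0,26,-27,56,1,0,0,0,26,-27,56,1,0,0,0,26,-27,56,1,0,0,0,26,-27,56,1]}}

```text
time_s: 11.05
tcp_pos: [0.5007, 0.0816, 0.2787]
tcp_rot: [0.422, 0.552, 0.605, -0.389]
wrist_force: [-0.3, -0.5, -0.8]
width: 0.0474
finger_force: 62.3
```

Run:
```python
from plan import *
s=sensors.get_state(); print(s["joint_positions"],s["tcp_pos"],s["width"])
pos,M=place(-85,20,-1,.25); delta(pos+[-.06,.13,0],M)
for n in("scene","top"):
    d=grab(n); P=cloud(d); np.savez(n+"4.npz",P=P,f=d["frame"]); save(d,n+"4",(180,100,380,250) if n=="scene" else (250,120,410,270),4)
    hsv=cv2.cvtColor(d["frame"],cv2.COLOR_RGB2HSV); m=(hsv[...,0]>5)&(hsv[...,0]<14)&(hsv[...,1]>170)&(P[...,2]>.1)
    q=P[m]; print(n,len(q),np.percentile(q,[2,50,98],axis=0) if len(q) else 0)
```

```text
[-0.502  0.738 -0.377  1.715  0.953  1.863 -1.149] [0.501 0.082 0.279] 0.04737567609207836
shift [-0.9 -0.2  0.1] rot [-0.1  0.1  0.3] rows~ 0.0
scene 125 [[-0.072 -0.482  0.104]
 [ 0.52   0.1    0.283]
 [ 0.527  0.12   0.311]]
top 33 [[-0.04  -0.715  0.103]
 [ 0.486  0.091  0.304]
 [ 0.521  0.148  0.322]]
```

View pics/scene4.png

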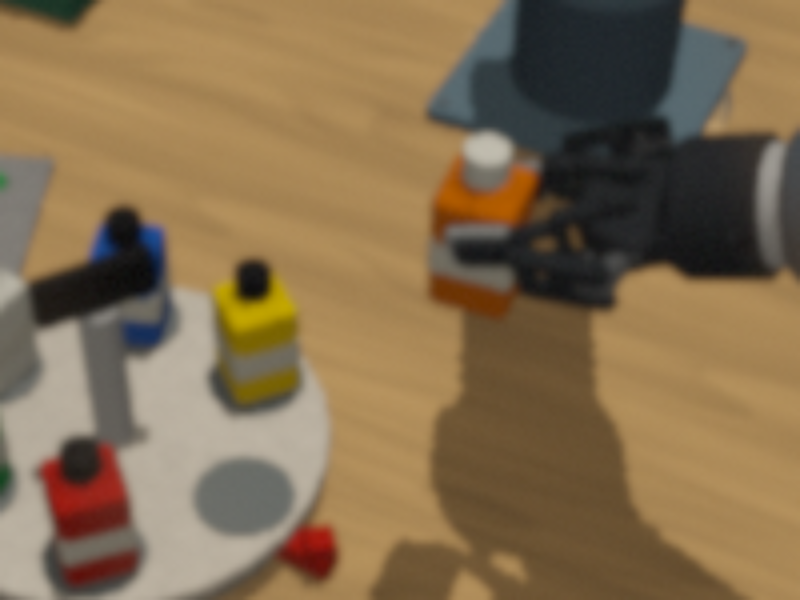

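The bottle is held upright, cap at (487,160), next to the carousel. The empty spot at (243,495) is beside the red pointer at (310,550). I'll measure the cap and the spot with both cameras before placing.

Run:
```python
from h import *
np.set_printoptions(precision=4,suppress=True)
for n in("scene","top"):
    d=np.load(n+"4.npz"); P=d["P"]; f=d["f"]; hsv=cv2.cvtColor(f,cv2.COLOR_RGB2HSV).astype(int); x,y,z=P[...,0],P[...,1],P[...,2]
    near=np.hypot(x-.4995,y-.0944)
    m=(near<.03)&(z>.320)&(z<.34)&(hsv[...,1]<70)&(hsv[...,2]>90); e=np.c_[x[m],y[m]].astype(np.float32)
    print(n,"cap",m.sum(),cv2.minEnclosingCircle(e) if m.any() else 0,e.mean(0),z[m].mean())
    m=(near<.045)&(z>.2)&(z<.32)&(hsv[...,0]>3)&(hsv[...,0]<16)&(hsv[...,1]>150); print(" body z",np.percentile(z[m],[1,10,90,99]), "x",np.percentile(x[m],[2,98]),"y",np.percentile(y[m],[2,98]))
    q=(np.hypot(x-.559,y+.031)<.06)&(abs(z-.036)<.008)
    v=hsv[...,2][q]; t,_=cv2.threshold(v.astype(np.uint8),0,255,cv2.THRESH_OTSU)
    k=q&(hsv[...,2]<t)&(np.hypot(x-.559,y+.031)<.05); k=cv2.morphologyEx(k.astype(np.uint8),cv2.MORPH_OPEN,np.ones((3,3)))
    N,l,st,_=cv2.connectedComponentsWithStats(k); i=1+st[1:,4].argmax(); e=np.c_[x[l==i],y[l==i]].astype(np.float32); h=cv2.convexHull(e)
    print(" spot",cv2.fitEllipse(h),e.mean(0),z[l==i].mean(),st[i])
```

```text
scene cap 107 ((0.5017371773719788, 0.09582100808620453), 0.013368867337703705) [0.5042 0.0963] 0.32791873474729544
 body z [0.2298 0.2368 0.3079 0.311 ] x [0.4813 0.527 ] y [0.0747 0.1195]
 spot ((0.5612940192222595, -0.031186418607831), (0.06510155647993088, 0.06667350232601166), 154.41941833496094) [ 0.562 -0.031] 0.03689366494367785 [228 215  26  19 391]
top cap 81 ((0.49835893511772156, 0.09508250653743744), 0.012413413263857365) [0.4984 0.095 ] 0.3293113458723316
 body z [0.2977 0.3018 0.3089 0.3124] x [0.4757 0.5208] y [0.0714 0.1188]
 spot ((0.558605968952179, -0.032685473561286926), (0.06467507779598236, 0.06504412740468979), 1.0355194807052612) [ 0.5584 -0.0328] 0.03601430890162965 [302 201  21  21 347]
```

Run:
```python
from plan import *
s=sensors.get_state(); t=s["tcp_pos"]; _,M=place(-85,20,-1,.25)
for dz in(0,-.1,-.16,-.1885,-.191):
    delta(t+[.060,-.1274,dz],M)
```

```text
shift [-45.3  48.7 124.1] rot [-0.1  0.   0.2] rows~ 2.8
shift [ 48.7  49.  158.3] rot [-0.1  0.   0.2] rows~ 3.5
shift [105.1  49.2 178.8] rot [-0.1  0.   0.2] rows~ 4.3
shift [131.8  49.3 188.5] rot [-0.1  0.   0.2] rows~ 4.7
shift [134.2  49.3 189.4] rot [-0.1  0.   0.2] rows~ 4.7
```

Request:
{"name": "jog_arm", "arguments": {"rows": [-15,16,41,0,0,0,1,-30,32,82,0,0,0,1,-45,49,124,0,0,0,1,-45,49,124,0,0,0,1,2,49,141,0,0,0,1,49,49,158,0,0,0,1,77,49,168,0,0,0,1,105,49,179,0,0,0,1,105,49,179,0,0,0,1,105,49,179,0,0,0,1]}}

```text
time_s: 12.15
tcp_pos: [0.5609, -0.0461, 0.1209]
tcp_rot: [0.422, 0.553, 0.604, -0.389]
wrist_force: [0.9, -0.4, 0.3]
width: 0.0477
finger_force: 62.3
```

Run:
```python
from plan import *
s=sensors.get_state(); print(s["joint_positions"],s["tcp_pos"],s["wrist_force"]); _,M=place(-85,20,-1,.25)
t=np.array([.5007+.06,.0816-.1274,.2787])
for dz in(-.18,-.1885,-.191): delta(t+[0,0,dz],M)
d=grab("scene"); save(d,"scene5",(150,100,350,250),4)
```

```text
[-0.339  0.971 -0.276  1.749  1.159  1.605 -1.255] [ 0.561 -0.046  0.121] [ 0.856 -0.433  0.262]
shift [21.  -0.2  7.3] rot [-0.1  0.1  0.1] rows~ 0.4
shift [29.  -0.2 10.2] rot [-0.1  0.1  0.1] rows~ 0.6
shift [31.4 -0.2 11.1] rot [-0.1  0.1  0.1] rows~ 0.7
```

View pics/scene5.png

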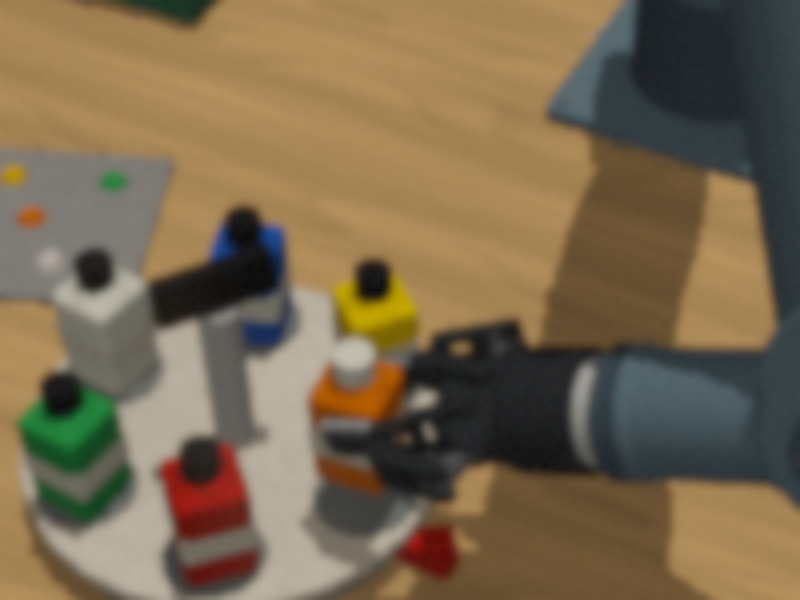

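The orange bottle hangs just over the spot at (355,510), clear of the yellow bottle at (375,320) and the red one. I'll lower it slowly.

Request:
{"name": "jog_arm", "arguments": {"rows": [11,0,4,0,0,0,1,21,0,7,0,0,0,1,25,0,8.5,0,0,0,1,27,0,9.5,0,0,0,1,28,0,10,0,0,0,1,28,0,10,0,0,0,1,28,0,10,0,0,0,1]}}

```text
time_s: 12.9
tcp_pos: [0.561, -0.0459, 0.0905]
tcp_rot: [0.423, 0.554, 0.603, -0.389]
wrist_force: [0.7, 0.5, -1.7]
width: 0.0472
finger_force: 62.3
```

Request:
{"name": "jog_arm", "arguments": {"rows": [1,0,0.4,0,0,0,1,1,0,0.4,0,0,0,1,1,0,0.4,0,0,0,1]}}

```text
time_s: 13.2
tcp_pos: [0.5609, -0.0459, 0.0893]
tcp_rot: [0.423, 0.553, 0.603, -0.389]
wrist_force: [0.0, -0.4, -2.8]
width: 0.0474
finger_force: 62.3
```

Request:
{"name": "jog_arm", "arguments": {"rows": [1,0,0.4,0,0,0,1,1,0,0.4,0,0,0,1,1,0,0.4,0,0,0,1]}}

```text
time_s: 13.5
tcp_pos: [0.5609, -0.046, 0.0881]
tcp_rot: [0.423, 0.553, 0.603, -0.389]
wrist_force: [-0.2, -0.2, -1.2]
width: 0.0473
finger_force: 62.3
```

Request:
{"name": "jog_arm", "arguments": {"rows": [1,0,0.4,0,0,0,1,1,0,0.4,0,0,0,1,1,0,0.4,0,0,0,1]}}

```text
time_s: 13.8
tcp_pos: [0.561, -0.046, 0.0876]
tcp_rot: [0.423, 0.553, 0.603, -0.389]
wrist_force: [-0.2, 1.1, 3.7]
width: 0.0473
finger_force: 62.7
```

Run:
```python
from h import *
np.set_printoptions(precision=4,suppress=True)
for n in("scene","top"):
    d=grab(n); P=cloud(d); f=d["frame"]; hsv=cv2.cvtColor(f,cv2.COLOR_RGB2HSV).astype(int); x,y,z=P[...,0],P[...,1],P[...,2]
    m=(np.hypot(x-.56,y+.032)<.03)&(z>.13)&(z<.15)&(hsv[...,1]<70)&(hsv[...,2]>90); e=np.c_[x[m],y[m]].astype(np.float32)
    print(n,"cap",m.sum(),cv2.minEnclosingCircle(e),z[m].mean(),np.percentile(z[m],90))
    m=(np.hypot(x-.559,y+.031)<.13)&(z>.125)&(z<.15)&(hsv[...,2]<60); print(" black caps z",np.median(z[m]),np.percentile(z[m],90),m.sum())
```

```text
scene cap 81 ((0.5630251169204712, -0.033747702836990356), 0.014389833435416222) 0.13734471437667586 0.1398005241389232
 black caps z 0.1336264163058043 0.14009747020659843 654
top cap 59 ((0.5576271414756775, -0.032107193022966385), 0.012582028284668922) 0.13692141067174157 0.1399558821930142
 black caps z 0.1342978579701618 0.1399798890019585 528
```

Contact is felt, and the cap is centred over the spot. I'll open gently and retreat along the tool axis.

Request:
{"name": "jog_arm", "arguments": {"rows": [0,0,0,0,0,0,0.1,0,0,0,0,0,0,-0.1,0,0,0,0,0,0,-0.3,0,0,0,0,0,0,-0.5,0,0,0,0,0,0,-0.5,0,0,0,0,0,0,-0.5]}}

```text
time_s: 14.5
tcp_pos: [0.5608, -0.0461, 0.0868]
tcp_rot: [0.422, 0.553, 0.604, -0.389]
wrist_force: [0.5, -0.4, 0.0]
width: 0.0638
finger_force: 0.0
```

Request:
{"name": "jog_arm", "arguments": {"rows": [0,0,-10,0,0,0,-0.5,0,0,-25,0,0,0,-0.5,0,0,-45,0,0,0,-0.5,0,0,-70,0,0,0,-0.5,0,0,-100,0,0,0,-0.5,-20,0,-130,0,0,0,-0.5,-40,0,-150,0,0,0,-0.5,-40,0,-150,0,0,0,-0.5,-40,0,-150,0,0,0,-0.5]}}

```text
time_s: 15.4
tcp_pos: [0.5501, 0.0827, 0.1763]
tcp_rot: [0.423, 0.554, 0.604, -0.387]
wrist_force: [0.3, -0.4, -0.1]
width: 0.0645
finger_force: 0.0
```

Run:
```python
from h import *
np.set_printoptions(precision=4,suppress=True)
for n in("scene","top"):
    d=grab(n); P=cloud(d); f=d["frame"]; hsv=cv2.cvtColor(f,cv2.COLOR_RGB2HSV).astype(int); x,y,z=P[...,0],P[...,1],P[...,2]
    m=(np.hypot(x-.56,y+.032)<.03)&(z>.13)&(z<.15)&(hsv[...,1]<70)&(hsv[...,2]>90); e=np.c_[x[m],y[m]].astype(np.float32)
    print(n,"cap",m.sum(),cv2.minEnclosingCircle(e) if m.any() else 0,z[m].mean())
    if n=="scene": save(d,"scene6",None,1.4)
```

```text
scene cap 80 ((0.5617693662643433, -0.031984347850084305), 0.013375407084822655) 0.13718607620225481
top cap 59 ((0.5575046539306641, -0.032055970281362534), 0.012523232027888298) 0.1368956649030042
```

View pics/scene6.png

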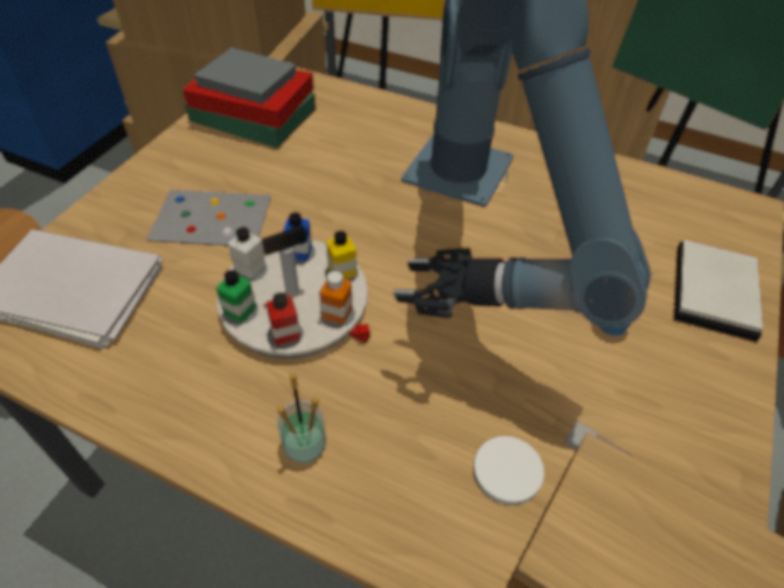

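The view shows all six bottles upright, with the orange one at (335,298) on its place by the red pointer at (360,330). The arm is clear, and the jar at (302,435) has not moved. The cup is mostly hidden behind the wrist, which is about 0.2 m from it and well above it.

```bash
python3 -c "
from workcell import ticket
print(ticket.job_done())"
```

```text
the job is handed in; nothing more can be done
None
```

I turned the carousel one click anticlockwise and stood the orange bottle upright, cap up, within about 2 mm of the middle of the empty place at the red pointer. The other five bottles are still standing and the jar is where it was. The cup was mostly hidden behind the wrist in the last picture, but the arm stayed well clear of it. The job was handed in at about 15.5 s.

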